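# Screw the lid back on the flux pot

## Robot

A 6-joint arm with a two-finger parallel gripper is mounted at the origin on the work surface. World frame = base frame: x ahead of the robot, y to its left, z up, the work surface at z = 0. Lengths are in mm, angles in rad, forces in N, time in s.
With the tool pointing down it reaches from about 275 to 1000 mm from the base axis. Payload 8.4 kg.
Tool frame: the origin (TCP) lies midway between the tips of the shut fingers; the grasp point (between the pads) lies r.grip_point_offset behind it (r.grip_point_offset is the distance from the TCP to the grasp point, in mm); z points along the fingers, y is the direction in which the jaws open and shut (so a half turn about z gives the same grasp; the last joint's range is limited). The gripper opens to 85 mm and grips with 20 to 120 N. Pads are 22 mm wide; open, the fingers measure 114 mm over their backs; the gripper's body (76 mm by 85 mm) begins 54 mm behind the grasp point. The pads swing forward as they close: fully open they stand 13 mm farther back than shut.
Start: joints at [-1.336, 0.353, 1.633, -0, 1.155, -0.002], TCP at [146.619, -607.561, 231.281] pointing down, gripper open.
Joint ranges: [-2.63, 2.63], [-0.92, 2.1], [0.06, 2.66], [-1.3, 4.44], [0, 2.69], [-3.02, 3.02]. Speed limits (rad/s): [2.22, 2.22, 2.79, 3.14, 3.14, 3.14].

## Interface

Orientations are given as [roll, pitch, yaw] about the fixed x, y, z axes, in that order (R = Rz(yaw) Ry(pitch) Rx(roll)).
In Python, from rig import r gives the robot as it stands.
- The arm moves only by the tool move_arm, never from a script. Its argument "targets" is one flat list of numbers, 5 for each row, row after row: the gripper's target within -1 to 1 (fully open at 1, half-way at 0, shut at -1), then the shift along the tool's x, y, z in cm, then the turn about the tool's z in degrees. In form: [gripper, tx, ty, tz, turn, gripper, tx, ty, tz, turn, ...]. A call has 1 to 10 rows; each row is the pose to reach, as a shift and turn from the pose commanded when the call began, along the tool's axes at that moment; what a row does not reach only later rows make up. A row lasts 1/10 s, in which the tool goes at most 50 mm and 8.59 degrees, less where a joint would pass 70% of its speed; a pose out of reach is approached as far as the arm can. A call with a gripper value outside its range is refused whole. The fingers move at their own pace and stop on an object; "squeeze" is the grip in N (left out, the last holds). Time passes only in rows, so rows that repeat a pose let the fingers close. It gives the time, the measured TCP pose, the force and the opening at its end, in the units of the state.
- r.sense(): the state, without advancing time (a new reading comes with each control period).
- r.grab_frame(name): name is "scene" or "top" or "wrist"; returns a dict with "img" (400x640x3 uint8, blue, green, red), "K" (3x3 intrinsics, pixels), "world_to_cam" (4x4, takes a point from world to camera coordinates). Camera axes: x right, y down, z forward; pixel columns grow to the right and rows downward; lengths in mm; the calibration is good to about 2 mm. A picture is of the moment at which its call begins. There is no depth.
- r.sign_off(): hands the job in, once; it reports no verdict.
Trained networks look in a picture, given as the dict that the camera call returned (one of the last four; its "shot" number tells which), for a name from the list of things; names that differ only in an ending like _2 or _b are one class to them, and where a whole thing is asked for, a point or a joint stands for the part that bears it (a point fixed in the world has none). Each returns a list of dicts, best first, with "conf" (0 to 1); they miss things now and then, are a little off and sometimes report something else, mostly with a low value. They report only what shows in the picture. A call takes as long as a camera call. They do not tell look-alikes from the thing itself.
- r.outline_of(picture, thing): "region" (400x640 bool, what is visible of it).
- r.mark_of(picture, thing): "position" ([x, y, z] in mm, in world coordinates, good to about 4 mm: a listed point, or the origin of a listed thing).
The state is a dict: "clock": time; "qpos": joint angles; "qvel": joint speeds; "joint_efforts": joint torques, N m; "eef_pos": TCP position; "tcp_rot": TCP orientation; "contact_force": force on the tool from outside, world axes, zero at the start; "wrist_torque": the same for the moment, N m; "opening": opening from 0.0 (shut) to 1.0 (fully open).
Only numpy, scipy, OpenCV 4.12 (cv2) and the standard library are available. Lean on these libraries where they do the work, as an engineer would, in place of code of your own. Each camera call takes 0.05 s, during which the arm holds its last target.

## Task

Close the flux pot: take its lid by the cross-bar, set it level on the neck, feel backward (counter-clockwise) until it drops into the start of the thread, then turn it forward (clockwise) until it is fully home against its stop, and let go. Leave the pink glass oval, the cork block, the brass lead bender and the soldering iron in its stand where they are.

Things in the scene. Friction and masses are not known exactly. Their poses are not given: they have to be found in the camera images.
- lid_grip (a point): Grip point of the loose cast brass lid (about 0.4 kg), which stands skirt down: a round cap 76 mm across, 31 mm high, with a straight cross-bar on its flat top, 64 mm long, 14 thick, 34 high. The point is on the lid's axis inside the bar, 24 mm above the flat top, 10 below the bar's top, 55 above the skirt's lower edge. x along the bar, y across it (pinch this way), z up.
- lid_edge (a point): Centre of the lid's lower skirt edge, on its axis, axes as lid_grip. Inside the skirt (inner diameter 69 mm, 27 deep) four lugs stand inward, undersides flush with this edge, one every 90 degrees starting 45 degrees from the bar; each 7.6 mm wide, 4 high, with 57.4 mm between facing lugs.
- pot_mouth (a point): Centre of the lip of the steel flux pot, 78 mm above the bench, z up. Neck 54 mm across with a bevelled lip (45 mm at the top, bevel 8 mm high), brim-full of solid rosin. Round it a coarse right-hand thread 65 mm across with four starts, alike every 90 degrees. The pot is clamped at any angle: this point's x and y do NOT tell where the threads start, that must be felt or seen.
- thread_top (a point): Point on the pot's axis level with the highest part of the ridges, 10 mm below the lip. Seen from above, each quarter has, going clockwise: an open start gap (28 degrees), a ridge (54) whose top slopes from 10 to 15 mm below the lip, an upright end stop (8) rising to 8 mm below it. A lid set on at random rides on these, skirt edge 8 to 15 mm below the lip; clockwise it jams on the stops.
- thread_start (a point): Point on the pot's axis level with the floor of the start gaps, 20.5 mm below the lip. Turned counter-clockwise (90 degrees at most) a riding lid drops in here, skirt edge at this height, lid_grip 34.5 mm above pot_mouth; the next end stop then blocks further back-turning. A fall that ends 15 mm below the lip is only a lug coming off an end stop: keep turning back.
- thread_home (a point): Point on the pot's axis where the skirt edge is when fully home: 25 mm below the lip, 3 mm above the drum's shoulder, lid_grip 30 mm above pot_mouth. From the start gap the lugs run under the ridges in a groove 7 mm high that sinks 6 mm clockwise; with a light push down while turning, the lid sinks with it until the lugs meet the end stops, 69 degrees from the back stop.
- pot_foot (a point): Centre of the pot's underside on the bench. The pot is a dark steel drum 76 mm across and 50 high, gripped in a clamp ring (84 mm across, up to 32 mm above the bench, with a bolted ear to 56 mm from the axis) on a round flange (110 mm across, 7 thick) screwed to the bench. It does not shift, and turns in the ring only if twisted with more than 3 N m, far more than the lid needs.
- glass_oval (a point): Centre of a loose flat pane of pale pink glass lying on the bench, an oval 130 by 90 mm (long along x), 4 mm thick; this point is 2 mm above the bench. To be left alone.
- cork_block (a point): Centre of a loose waxed cork sanding block, 110 (x) by 62 (y) by 36 mm high. To be left alone.
- lead_bender (a point): Middle of the base plate (150 by 70 by 9 mm, long along x) of a loose cast brass lead bender with a round former and a swing arm with a wooden knob, 52 mm high, 195 mm long with its arm; this point is 20 mm above the bench. To be left alone.
- iron_stand (a point): Middle of the base plate (250 by 100 mm, long along x) of a steel stand carrying a soldering iron with wooden handle and copper bit, 320 mm long and 110 mm high in all; this point is 40 mm above the bench. To be left alone.
Not all that is in view belongs to the job. Several things look just like the part that bears lid_grip: the one meant starts farthest from the robot's base.

How it is judged:
By the outcome, as a careful person would: the job done as asked, in the order asked, and still so for the second after the job is handed in, with the robot touching nothing.
It also fails if it takes over 58 s, if anything falls off the work surface, if the arm or the gripper's body presses on something with over 40 N, if the wrist force passes 120 N, or if a joint passes its speed limit or range.

## Working session

There is one attempt and no reset: what is moved stays moved. The work goes in short steps, Python scripts to look and compute and a tool call to move; the robot and the scene stay as the last step left them, time stands still between calls to the robot, and variables do not carry over. Pictures are saved under pics/ and viewed, and the job is handed in when it is done.

Besides the shell and the picture viewer there is one more tool, called after ">>>" as name(argument=value, ...), one argument or row to a line, values as JSON. move_arm: Moves the arm, as the interface text tells. Its arguments: {"type":"object","properties":{"targets":{"type":"array","items":{"type":"number"}},"squeeze":{"type":"number"}},"required":["targets"]}

```bash
ls; mkdir -p pics
python3 - <<'E'
from rig import r
import cv2
print(r.sense(), r.grip_point_offset)
for n in ["scene","top"]:
    f=r.grab_frame(n); cv2.imwrite(f"pics/{n}0.png",f["img"])
    for t in ["lid_grip","pot_mouth","lid_edge"]:
        for m in r.mark_of(f,t): 
            import numpy as np
            p=f["world_to_cam"]@np.append(m["position"],1); q=f["K"]@p[:3]; 
            print(n,t,np.round(m["position"],1),round(m["conf"],2),np.round(q[:2]/q[2]))
E
```

```text
pics
{'clock': 0.0, 'qpos': array([-1.33641165e+00,  3.53603153e-01,  1.63414225e+00,  3.38386611e-06,
        1.15520528e+00, -2.42160454e-03]), 'qvel': array([-0.0005651 , -0.00218858, -0.00107331,  0.00045591,  0.00113491,
        0.00048159]), 'joint_efforts': array([-1.77004971e-03, -6.05254698e+01, -3.42070842e+01, -1.23486579e-04,
        9.04038985e-03,  2.19138542e-05]), 'eef_pos': array([ 146.50095541, -607.09366726,  230.58631083]), 'tcp_rot': array([-3.14023463e+00, -6.38257007e-06,  2.36804906e-01]), 'contact_force': array([-0.03155335,  0.12277149,  0.78192014]), 'wrist_torque': array([-0.02676776,  0.0201723 , -0.01415675]), 'opening': 0.9973786032194987} 18.700000000000003
scene lid_grip [447.6 278.6  53.7] 0.94 [421. 202.]
scene lid_grip [564.5 210.   57.5] 0.9 [396. 219.]
scene lid_grip [426.8 153.2  57.8] 0.76 [382. 192.]
scene pot_mouth [ 574.6 -226.4   80.6] 0.85 [254. 196.]
scene lid_edge [567.4 212.6  -2.3] 0.78 [395. 236.]
scene lid_edge [430.6 152.9  -1.1] 0.71 [381. 208.]
scene lid_edge [442.3 281.3   3.3] 0.68 [420. 214.]
top lid_grip [566.2 213.3  57.2] 0.93 [232. 194.]
top lid_grip [430.3 149.9  53.6] 0.81 [252. 241.]
top lid_grip [441.7 281.   53.8] 0.57 [207. 236.]
top lid_grip [476.   -1.7   2.8] 0.31 [305. 227.]
top pot_mouth [ 569.2 -228.5   72.4] 0.68 [384. 194.]
top lid_edge [446.9 280.5   1.6] 0.94 [212. 235.]
top lid_edge [5.699e+02 2.101e+02 2.000e-01] 0.84 [237. 195.]
top lid_edge [421.5 148.3  -1.8] 0.62 [255. 244.]
```

Run:
```python
import cv2,numpy as np
a=cv2.imread("pics/top0.png"); b=cv2.imread("pics/scene0.png")
cv2.imwrite("pics/c1.png",a)
c=np.hstack([cv2.resize(a[165:275,170:290],(400,367),interpolation=2),cv2.resize(b[150:260,360:480],(400,367),interpolation=2)])
cv2.imwrite("pics/c2.png",c)
```

```text
(no output)
```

View pics/scene0.png

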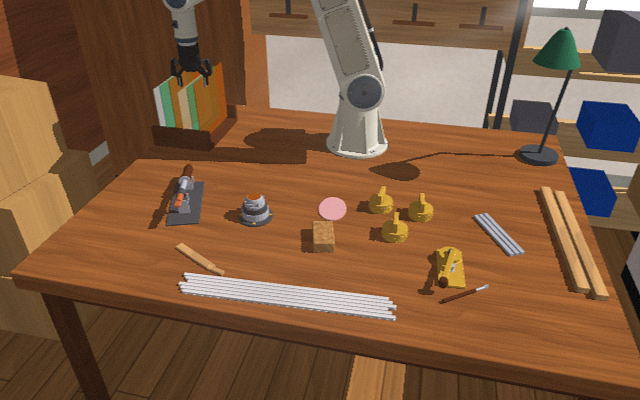

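View pics/top0.png

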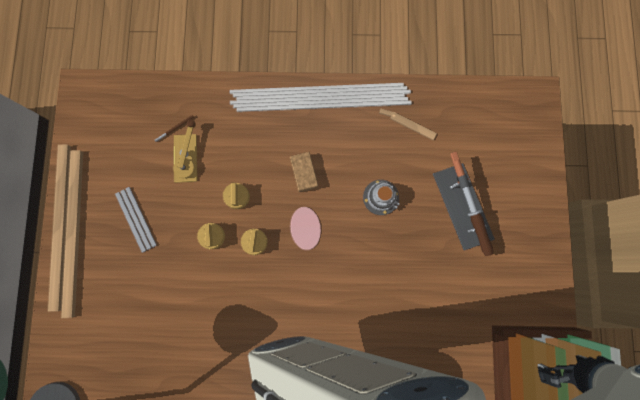

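View pics/c2.png

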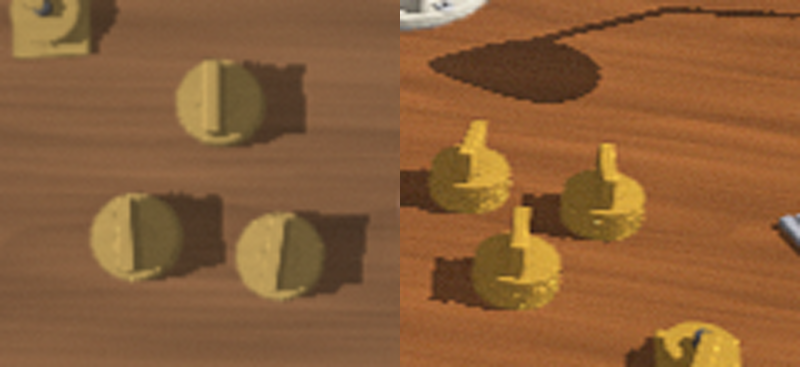

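Top-view look-alikes: lids at (236,195), (211,236) and (254,241). The first is the one meant: it lies at world (566,212), 604 mm from the base, against 527 and 455 mm for the others. I'll look at the pot with the wrist camera on the way there.

```bash
cat > h.py <<'E'
import numpy as np,cv2
from rig import r
def to(goal,yaw=None,cmd=None):
    "shift in tool axes (cm) and turn (deg) from cmd (x,y,z,yaw) to goal TCP"
    s=r.sense()
    if cmd is None: cmd=[*s["eef_pos"],s["tcp_rot"][2]]
    d=np.array(goal)-cmd[:3]; c,sn=np.cos(cmd[3]),np.sin(cmd[3])
    t=0 if yaw is None else np.degrees(-(((yaw-cmd[3])+np.pi)%(2*np.pi)-np.pi))
    print("t",s["clock"],"shift cm",np.round([(c*d[0]+sn*d[1])/10,(sn*d[0]-c*d[1])/10,-d[2]/10],2),"turn",round(t,1))
def st():
    s=r.sense(); print(round(s["clock"],2),np.round(s["eef_pos"],1),np.round(s["tcp_rot"],4),"F",np.round(s["contact_force"],1),"M",np.round(s["wrist_torque"],2),"op",round(s["opening"],3),"q",np.round(s["qpos"],2))
def shot(n,out):
    f=r.grab_frame(n); cv2.imwrite(f"pics/{out}.png",f["img"]); return f
def pix(f,p):
    c=f["world_to_cam"]@np.append(p,1); q=f["K"]@c[:3]; return q[:2]/q[2]
def ray(f,uv,z):
    W=f["world_to_cam"];R=W[:3,:3];o=-R.T@W[:3,3]
    d=R.T@np.linalg.inv(f["K"])@[uv[0],uv[1],1]; return o+d*(z-o[2])/d[2]
E
python3 - <<'E'
from h import *
to([530,-228,300],0,[146.619,-607.561,231.281,.2368])
f=shot("wrist","w0"); W=f["world_to_cam"]; print(-W[:3,:3].T@W[:3,3], W[:3,:3].T)
E
```

```text
t 0.4 shift cm [ 46.17 -27.9   -6.87] turn 13.6
[ 215.08393469 -590.6640925   374.15743387] [[ 0.23398106 -0.93282006 -0.27404305]
 [-0.9722406  -0.22479453 -0.06492792]
 [-0.00103731  0.28162768 -0.9595232 ]]
```

View pics/w0.png

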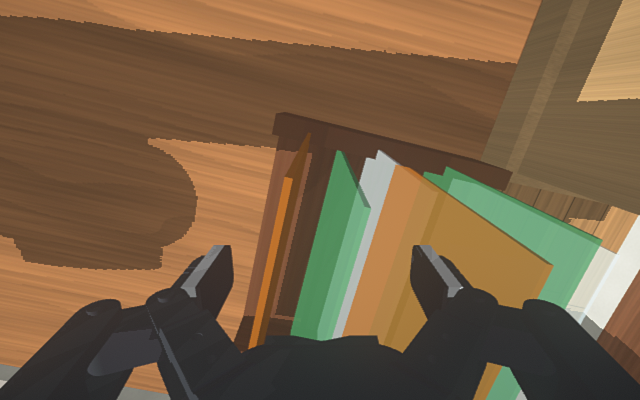

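>>> move_arm(
  targets=[1,0,0,-7,0,1,0,0,-7,0,1,48.5,-28.5,-5,13.6,1,48.5,-28.5,-5,13.6,1,48.5,-28.5,-5,13.6,1,48.5,-28.5,-5,13.6,1,48.5,-28.5,-5,13.6,1,48.5,-28.5,-5,13.6,1,48.5,-28.5,-5,13.6,1,48.5,-28.5,-5,13.6],
)

```text
clock: 1.45
eef_pos: [435.1, -328.5, 287.3]
tcp_rot: [3.141, -0.001, -0.001]
contact_force: [0.6, -0.2, -0.0]
opening: 1.001
```

Run:
```python
from h import *
st(); to([555,-228,270],0)
```

```text
1.45 [ 435.1 -328.5  287.3] [ 3.1412e+00 -5.0000e-04 -6.0000e-04] F [ 0.6 -0.2 -0. ] M [-0.07  0.03 -0.  ] op 1.001 q [-0.65  0.18  1.74 -0.    1.22  0.92]
t 1.45 shift cm [ 11.99 -10.06   1.73] turn -0.0
```

>>> move_arm(
  targets=[1,11.5,-10,1.5,0,1,11.5,-10,1.5,0,1,11.5,-10,1.5,0,1,11.5,-10,1.5,0,1,11.5,-10,1.5,0,1,11.5,-10,1.5,0],
)

```text
clock: 2.05
eef_pos: [548.3, -230.7, 272.1]
tcp_rot: [3.141, 0.001, -0.001]
contact_force: [0.6, -0.2, -0.4]
opening: 1.0
```

Run:
```python
from h import *
st()
f=shot("wrist","w1")
for t in ["pot_mouth","thread_top","thread_start","pot_foot"]:
  for m in r.mark_of(f,t): print(t,np.round(m["position"],1),round(m["conf"],2),np.round(pix(f,m["position"])))
c=cv2.resize(f["img"],(800,500),interpolation=2); cv2.imwrite("pics/w1b.png",c)
```

```text
2.05 [ 548.3 -230.7  272.1] [ 3.1413e+00  6.0000e-04 -6.0000e-04] F [ 0.6 -0.2 -0.4] M [-0.03  0.05 -0.02] op 1.0 q [-0.4   0.27  1.66 -0.    1.22  1.17]
pot_mouth [ 573.6 -231.4   79.8] 0.97 [322. 148.]
thread_top [ 577.2 -228.4   68.1] 0.58 [320. 144.]
thread_top [644.8   5.5  19.4] 0.49 [130.  84.]
thread_start [ 571.2 -230.3   54.8] 0.92 [321. 147.]
```

View pics/w1b.png

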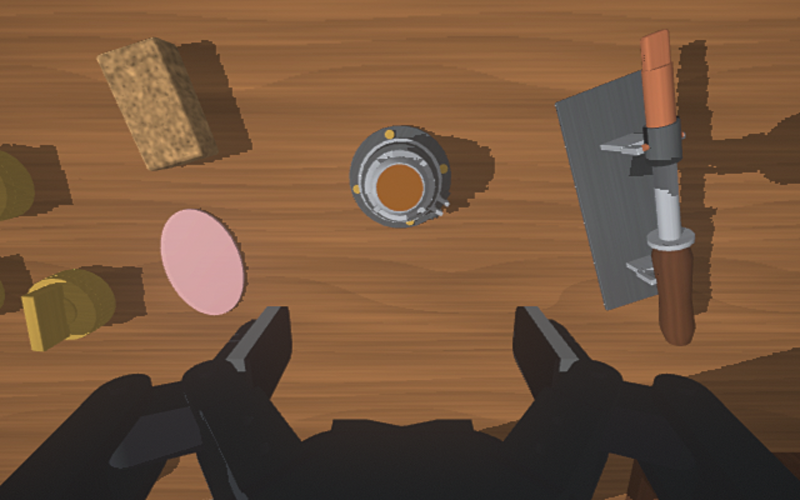

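Run:
```python
from h import *
f=shot("wrist","w2"); im=f["img"]
# ortho at z=68 plane around estimated
N=700;s=120/N
xs,ys=np.meshgrid(np.arange(N),np.arange(N))
Wc=f["world_to_cam"];K=f["K"]
def rect(z,cx,cy):
    P=np.stack([cx+(N/2-ys)*s,cy+(N/2-xs)*s,np.full(xs.shape,z,float)],-1)
    c=P@Wc[:3,:3].T+Wc[:3,3]; q=c@K.T
    return cv2.remap(im,(q[...,0]/q[...,2]).astype(np.float32),(q[...,1]/q[...,2]).astype(np.float32),cv2.INTER_CUBIC)
hsv=cv2.cvtColor(im,cv2.COLOR_BGR2HSV)
m=((hsv[...,1]>130)&(hsv[...,0]<22)).astype(np.uint8); m[:110]=0;m[190:]=0;m[:,:285]=0;m[:,360:]=0
n,l,stt,cc=cv2.connectedComponentsWithStats(m)
k=l[149,320]; print(stt[k],cc[k]); c=ray(f,cc[k],78); print(c)
o=rect(66,c[0],c[1]); 
for R in (27,32.5,38): cv2.circle(o,(N//2,N//2),int(R/s),(0,255,0),1)
cv2.imwrite("pics/r1.png",o[:600] if 0 else cv2.resize(o,(600,600)))
```

```text
[ 301  132   37   37 1057] [318.80983917 149.90728477]
[ 571.66836764 -227.9878679    78.        ]
```

View pics/r1.png

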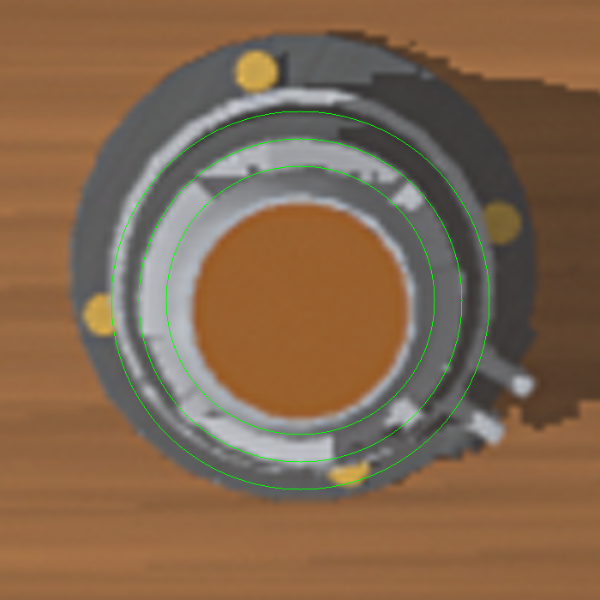

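Enlarged pot: end stops on the diagonals (205,185), (408,193), (405,412) and (190,410), and an open gap from (333,450) to (390,410). A lid whose bar is yawed about 65–78° should therefore drop in. Next I go over the far lid.

>>> move_arm(
  targets=[1,1,-20,0,0,1,1,-44,0,0,1,1,-44,0,0,1,1,-44,0,0,1,1,-44,0,0,1,1,-44,0,0,1,1,-44,0,0,1,1,-44,0,0,1,1,-44,0,0,1,1,-44,0,0],
)

```text
clock: 3.35
eef_pos: [559.1, 214.0, 272.2]
tcp_rot: [-3.14, -0.001, 0.003]
contact_force: [-0.1, -0.2, -0.6]
opening: 0.997
```

>>> move_arm(
  targets=[1,0,0,0,0,1,0,0,0,0],
)

```text
clock: 3.55
eef_pos: [559.1, 208.8, 272.1]
tcp_rot: [3.141, 0.0, -0.001]
contact_force: [-0.3, 0.1, 0.3]
opening: 0.997
```

Run:
```python
from h import *
st()
f=shot("wrist","w3")
for t in ["lid_grip","lid_edge"]:
  for m in r.mark_of(f,t): print(t,np.round(m["position"],1),round(m["conf"],2),np.round(pix(f,m["position"])))
c=cv2.resize(f["img"],(800,500),interpolation=2); cv2.imwrite("pics/w3b.png",c)
```

```text
3.55 [559.1 208.8 272.1] [ 3.1411e+00  2.0000e-04 -1.2000e-03] F [-0.3  0.1  0.3] M [0.07 0.01 0.01] op 0.997 q [ 0.36  0.27  1.65 -0.    1.22  1.93]
lid_grip [569.9 208.   54.2] 0.93 [322. 158.]
lid_grip [441.9 283.3  52.1] 0.84 [266. 253.]
lid_grip [426.  151.2  55.1] 0.66 [365. 265.]
lid_grip [473.6   3.3   3.6] 0.21 [463. 217.]
lid_edge [428.4 149.3  -1.6] 0.85 [361. 244.]
lid_edge [ 5.652e+02  2.121e+02 -5.000e-01] 0.58 [319. 154.]
lid_edge [442.5 278.2   3.5] 0.55 [275. 237.]
```

View pics/w3b.png

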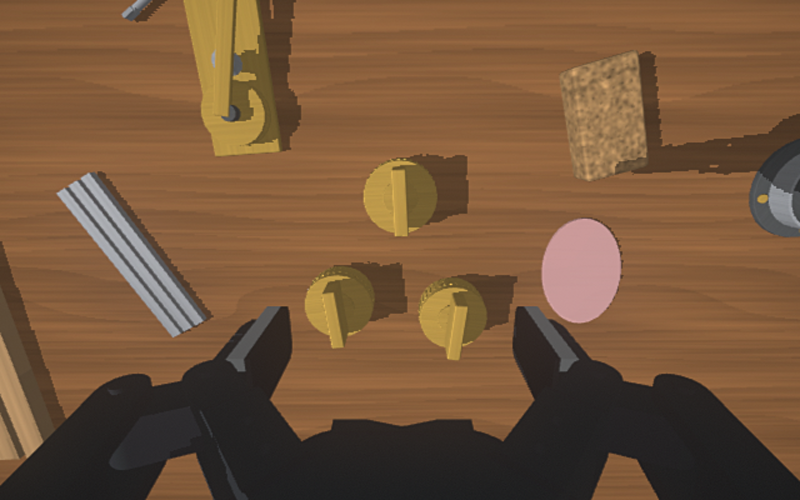

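```bash
cat >> h.py <<'E'
def rect(f,z,cx,cy,L=120,N=600):
    s=L/N; xs,ys=np.meshgrid(np.arange(N),np.arange(N)); W=f["world_to_cam"]
    P=np.stack([cx+(N/2-ys)*s,cy+(N/2-xs)*s,np.full(xs.shape,z,float)],-1)
    q=(P@W[:3,:3].T+W[:3,3])@f["K"].T
    return cv2.remap(f["img"],(q[...,0]/q[...,2]).astype(np.float32),(q[...,1]/q[...,2]).astype(np.float32),cv2.INTER_CUBIC)
E
python3 - <<'E'
from h import *
f=shot("wrist","w4")
o=rect(f,65,567,210); cv2.imwrite("pics/r2.png",o)
E
```

```text
(no output)
```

View pics/r2.png

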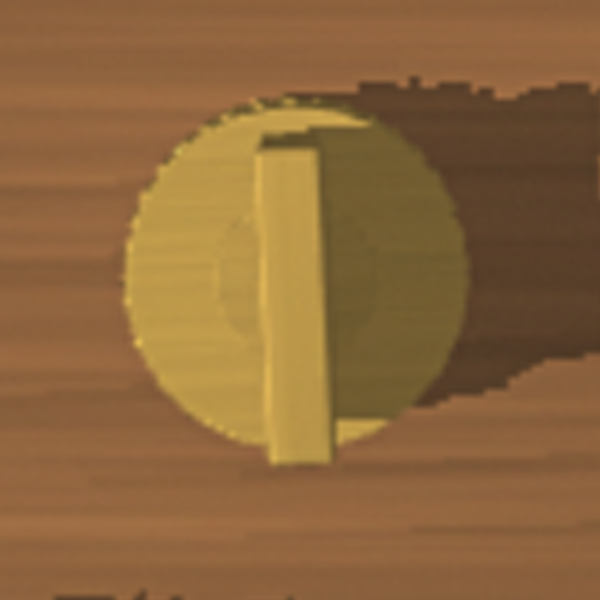

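Run:
```python
from h import *
st();to([565.7,211,38],np.radians(2.2))
```

```text
3.75 [559.3 208.7 272.2] [ 3.1415e+00 -1.0000e-04 -2.2000e-03] F [1. 1. 0.] M [-0.01 -0.06  0.04] op 1.002 q [ 0.35  0.27  1.65 -0.    1.22  1.93]
t 3.75 shift cm [ 0.64 -0.24 23.42] turn -2.3
```

>>> move_arm(
  targets=[1,0.65,-0.25,5,-2.3,1,0.65,-0.25,10,-2.3,1,0.65,-0.25,14,-2.3,1,0.65,-0.25,17,-2.3,1,0.65,-0.25,20,-2.3,1,0.65,-0.25,22,-2.3,1,0.65,-0.25,23.3,-2.3,1,0.65,-0.25,23.3,-2.3,1,0.65,-0.25,23.3,-2.3],
)

```text
clock: 4.65
eef_pos: [566.2, 212.2, 39.7]
tcp_rot: [-3.141, -0.001, 0.039]
contact_force: [0.4, 0.1, 1.0]
opening: 0.998
```

Run:
```python
from h import *
st(); f=shot("wrist","w5")
```

```text
4.65 [566.2 212.2  39.7] [-3.1414e+00 -6.0000e-04  3.9100e-02] F [0.4 0.1 1. ] M [0.   0.01 0.03] op 0.998 q [ 0.36  0.56  1.81 -0.    0.77  1.89]
```

View pics/w5.png

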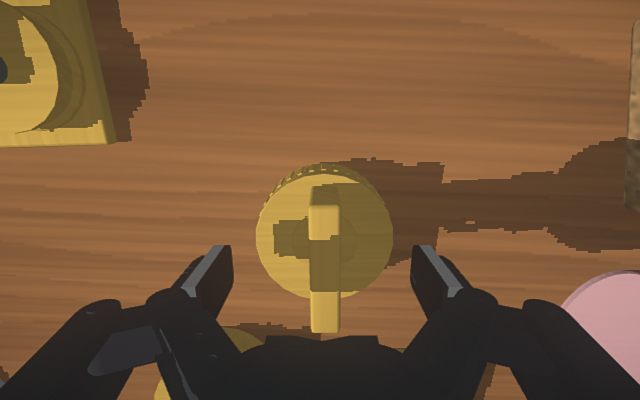

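The picture shows the bar at columns 310–340, midway between the pads at 230 and 415. I close the gripper on it.

>>> move_arm(
  targets=[-1,0,0,0,0,-1,0,0,0,0,-1,0,0,0,0,-1,0,0,0,0,-1,0,0,0,0,-1,0,0,0,0,-1,0,0,0,0,-1,0,0,0,0],
  squeeze=70,
)

```text
clock: 5.5
eef_pos: [565.9, 212.3, 39.4]
tcp_rot: [-3.142, -0.0, 0.04]
contact_force: [-0.7, -0.8, 6.0]
opening: 0.151
```

Run:
```python
from h import *
st(); f=shot("wrist","w6"); cv2.imwrite("pics/r3.png",rect(f,31,566,211.5))
```

```text
5.5 [565.9 212.3  39.4] [-3.1416e+00 -3.0000e-04  3.9600e-02] F [-0.7 -0.8  6. ] M [-0.2   0.12  0.  ] op 0.151 q [ 0.36  0.56  1.81 -0.    0.77  1.89]
```

View pics/w6.png

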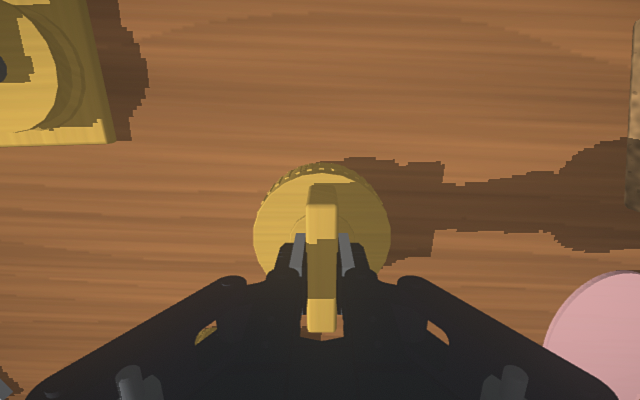

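View pics/r3.png

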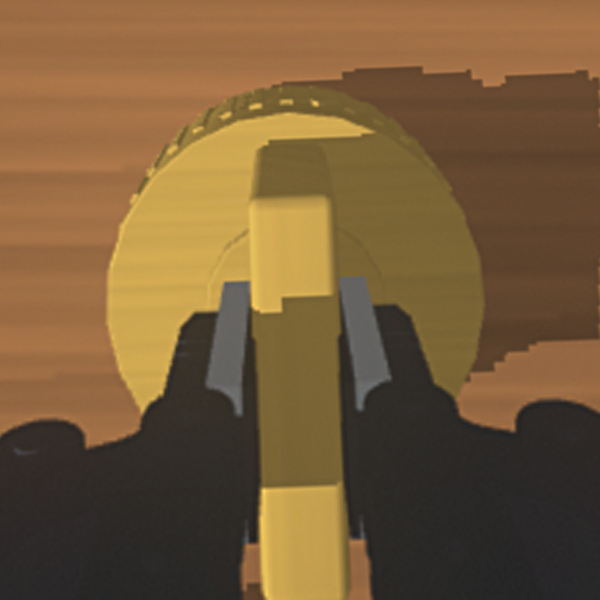

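Run:
```python
from h import *
to([571.9,-228,170],np.radians(40))
```

```text
t 5.55 shift cm [ -1.14  44.02 -13.05] turn -37.7
```

>>> move_arm(
  targets=[-1,0,0,-2,0,-1,0,0,-5,0,-1,0,0,-9,0,-1,0,2,-12,0,-1,0,5,-13.1,-4,-1,0,9,-13.1,-8,-1,0,13,-13.1,-12,-1,0,17,-13.1,-16,-1,0,21,-13.1,-20,-1,-0.5,25,-13.1,-24],
)

```text
clock: 6.55
eef_pos: [570.1, -39.1, 169.2]
tcp_rot: [-3.141, 0.001, 0.461]
contact_force: [0.5, 0.6, -5.3]
opening: 0.146
```

Run:
```python
from h import *
st();to([571.9,-228,170],np.radians(40))
```

```text
6.55 [570.1 -39.1 169.2] [-3.1409e+00  9.0000e-04  4.6150e-01] F [ 0.5  0.6 -5.3] M [-0.06 -0.03 -0.01] op 0.146 q [-0.07  0.34  1.81  0.    1.    1.04]
t 6.55 shift cm [-8.25 16.99 -0.08] turn -13.6
```

>>> move_arm(
  targets=[-1,-1.9,4,0,-4,-1,-3.8,8,0,-8,-1,-5.7,12,0,-12,-1,-7.4,15.3,0,-13.6,-1,-8.2,17,0,-13.6,-1,-8.2,17,0,-13.6,-1,-8.2,17,0,-13.6,-1,-8.2,17,0,-13.6],
)

```text
clock: 7.35
eef_pos: [571.9, -225.1, 169.5]
tcp_rot: [-3.14, 0.0, 0.696]
contact_force: [-0.4, -1.0, -5.2]
opening: 0.149
```

Run:
```python
from h import *
st();to([571.9,-228,112],np.radians(40)); f=shot("scene","s2"); cv2.imwrite("pics/s2c.png",cv2.resize(f["img"][120:260,160:360],(800,560),interpolation=2))
```

```text
7.35 [ 571.9 -225.1  169.5] [-3.1401e+00  3.0000e-04  6.9620e-01] F [-0.4 -1.  -5.2] M [ 0.04 -0.01 -0.01] op 0.149 q [-0.38  0.4   1.71  0.    1.03  0.5 ]
t 7.35 shift cm [-0.19  0.22  5.75] turn -0.1
```

View pics/s2c.png

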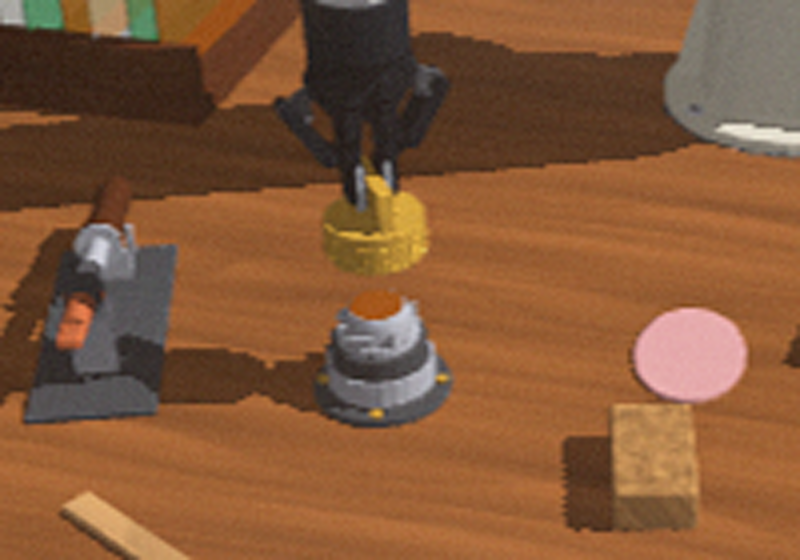

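The scene camera shows the lid level at (375,235) in the crop, right above the pot mouth at (375,305). I lower it.

>>> move_arm(
  targets=[-1,-0.2,0.2,1.5,0,-1,-0.2,0.2,3,0,-1,-0.2,0.2,4.2,0,-1,-0.2,0.2,5.2,0,-1,-0.2,0.2,5.7,0,-1,-0.2,0.2,5.7,0],
)

```text
clock: 8.0
eef_pos: [571.5, -229.0, 112.0]
tcp_rot: [-3.14, 0.001, 0.696]
contact_force: [-0.5, 0.2, -5.4]
opening: 0.15
```

>>> move_arm(
  targets=[-1,0,0,0.2,0,-1,0,0,0.4,0,-1,0,0,0.6,0,-1,0,0,0.6,0],
)

```text
clock: 8.4
eef_pos: [572.0, -229.3, 107.1]
tcp_rot: [3.142, -0.0, 0.696]
contact_force: [0.1, 1.3, -5.5]
opening: 0.146
```

Run:
```python
from h import *
st()
```

```text
8.4 [ 572.  -229.3  107.1] [ 3.1415 -0.      0.6958] F [ 0.1  1.3 -5.5] M [-0.03  0.05 -0.05] op 0.146 q [-0.38  0.48  1.75  0.    0.91  0.49]
```

>>> move_arm(
  targets=[-1,0,0,0.1,0,-1,0,0,0.2,0,-1,0,0,0.3,0,-1,0,0,0.3,0],
)

```text
clock: 8.8
eef_pos: [572.4, -229.4, 106.0]
tcp_rot: [3.141, -0.0, 0.696]
contact_force: [-4.9, 2.8, 12.9]
opening: 0.149
```

Run:
```python
from h import *
st()
```

```text
8.8 [ 572.4 -229.4  106. ] [ 3.1407e+00 -5.0000e-04  6.9590e-01] F [-4.9  2.8 12.9] M [0.48 1.07 0.06] op 0.149 q [-0.38  0.48  1.75  0.    0.91  0.49]
```

>>> move_arm(
  targets=[-1,-0.03,-0.12,0,0,-1,-0.03,-0.12,0,-3,-1,-0.03,-0.12,0,-6,-1,-0.03,-0.12,0,-9,-1,-0.03,-0.12,0,-12,-1,-0.03,-0.12,0,-12],
)

```text
clock: 9.4
eef_pos: [573.1, -229.1, 107.1]
tcp_rot: [3.137, -0.002, 0.907]
contact_force: [-1.4, 2.5, 15.6]
opening: 0.147
```

Run:
```python
from h import *
st()
```

```text
9.4 [ 573.1 -229.1  107.1] [ 3.137e+00 -1.800e-03  9.067e-01] F [-1.4  2.5 15.6] M [0.4  0.57 0.02] op 0.147 q [-0.38  0.48  1.75  0.    0.91  0.28]
```

>>> move_arm(
  targets=[-1,0,0,0,-3,-1,0,0,0,-6,-1,0,0,0,-9,-1,0,0,0,-12,-1,0,0,0,-12],
)

```text
clock: 9.9
eef_pos: [573.3, -228.5, 106.8]
tcp_rot: [3.137, -0.002, 1.116]
contact_force: [0.9, 3.9, 12.3]
opening: 0.153
```

Run:
```python
from h import *
st()
```

```text
9.9 [ 573.3 -228.5  106.8] [ 3.137e+00 -1.700e-03  1.116e+00] F [ 0.9  3.9 12.3] M [ 0.93  0.26 -0.04] op 0.153 q [-0.38  0.48  1.75  0.    0.91  0.07]
```

>>> move_arm(
  targets=[-1,0,0,0,-2,-1,0,0,0,-4,-1,0,0,0,-6,-1,0,0,0,-6],
)

```text
clock: 10.3
eef_pos: [571.1, -228.5, 104.2]
tcp_rot: [3.141, 0.0, 1.22]
contact_force: [0.5, -0.1, -5.6]
opening: 0.154
```

Run:
```python
from h import *
st()
```

```text
10.3 [ 571.1 -228.5  104.2] [3.1414 0.     1.22  ] F [ 0.5 -0.1 -5.6] M [-0.05  0.   -0.01] op 0.154 q [-0.38  0.48  1.76 -0.    0.91 -0.03]
```

At yaw 70° the push vanished (Fz -5.6 N, the lid's weight alone), so the lugs are over the gaps. I follow it down.

>>> move_arm(
  targets=[-1,0,0,0.2,0,-1,0,0,0.4,0,-1,0,0,0.6,0,-1,0,0,0.75,0,-1,0,0,0.85,0,-1,0,0,0.85,0],
)

```text
clock: 10.9
eef_pos: [571.0, -228.5, 96.9]
tcp_rot: [-3.141, -0.0, 1.219]
contact_force: [-4.6, 2.4, 8.8]
opening: 0.142
```

Run:
```python
from h import *
st()
```

```text
10.9 [ 571.  -228.5   96.9] [-3.1415 -0.      1.2191] F [-4.6  2.4  8.8] M [ 0.32  0.91 -0.01] op 0.142 q [-0.38  0.49  1.76  0.    0.89 -0.03]
```

Skirt edge at TCP z 96.9, exactly the start-gap floor height (20.5 mm below the lip). Now clockwise with a light push.

>>> move_arm(
  targets=[-1,0,0,0.0,3,-1,0,0,0,6,-1,0,0,0.02,9,-1,0,0,0.04,12,-1,0,0,0.07,15,-1,0,0,0.1,18,-1,0,0,0.1,18],
)

```text
clock: 11.6
eef_pos: [572.9, -229.4, 96.6]
tcp_rot: [3.137, -0.001, 0.903]
contact_force: [0.1, 0.3, 8.4]
opening: 0.149
```

Run:
```python
from h import *
st()
```

```text
11.6 [ 572.9 -229.4   96.6] [ 3.1374e+00 -1.0000e-03  9.0330e-01] F [0.1 0.3 8.4] M [-0.03  0.23 -0.14] op 0.149 q [-0.38  0.49  1.76 -0.    0.89  0.28]
```

>>> move_arm(
  targets=[-1,0,0,0.03,3,-1,0,0,0.06,6,-1,0,0,0.09,9,-1,0,0,0.12,12,-1,0,0,0.16,15,-1,0,0,0.2,18,-1,0,0,0.2,18],
)

```text
clock: 12.3
eef_pos: [573.1, -229.9, 94.7]
tcp_rot: [3.137, -0.002, 0.589]
contact_force: [0.1, -1.2, 8.2]
opening: 0.149
```

Run:
```python
from h import *
st()
```

```text
12.3 [ 573.1 -229.9   94.7] [ 3.137e+00 -2.300e-03  5.892e-01] F [ 0.1 -1.2  8.2] M [-0.5   0.14 -0.09] op 0.149 q [-0.38  0.49  1.76 -0.    0.88  0.6 ]
```

Sinking with the thread (94.7 at yaw 34°). Continue.

>>> move_arm(
  targets=[-1,0,0,0.03,3,-1,0,0,0.06,6,-1,0,0,0.09,9,-1,0,0,0.12,12,-1,0,0,0.16,15,-1,0,0,0.2,18,-1,0,0,0.2,18],
)

```text
clock: 13.0
eef_pos: [572.8, -229.7, 92.6]
tcp_rot: [3.138, -0.003, 0.275]
contact_force: [-1.1, -0.3, 9.3]
opening: 0.152
```

Run:
```python
from h import *
st()
```

```text
13.0 [ 572.8 -229.7   92.6] [ 3.1385e+00 -3.1000e-03  2.7490e-01] F [-1.1 -0.3  9.3] M [-0.37  0.38 -0.16] op 0.152 q [-0.38  0.5   1.76 -0.    0.88  0.91]
```

>>> move_arm(
  targets=[-1,0,0,0.02,2,-1,0,0,0.04,4,-1,0,0,0.05,6,-1,0,0,0.05,6],
)

```text
clock: 13.4
eef_pos: [571.8, -228.9, 92.1]
tcp_rot: [3.14, -0.001, 0.172]
contact_force: [-5.5, 1.0, 13.2]
opening: 0.144
```

Run:
```python
from h import *
st()
```

```text
13.4 [ 571.8 -228.9   92.1] [ 3.1403e+00 -1.3000e-03  1.7210e-01] F [-5.5  1.  13.2] M [0.41 0.89 0.57] op 0.144 q [-0.38  0.5   1.76 -0.    0.88  1.02]
```

>>> move_arm(
  targets=[-1,0,0,0,1,-1,0,0,0,2,-1,0,0,0,2],
)

```text
clock: 13.7
eef_pos: [571.8, -228.9, 92.1]
tcp_rot: [3.14, -0.001, 0.139]
contact_force: [-4.9, 0.8, 13.2]
opening: 0.145
```

Run:
```python
from h import *
st()
```

```text
13.7 [ 571.8 -228.9   92.1] [ 3.1399e+00 -1.2000e-03  1.3950e-01] F [-4.9  0.8 13.2] M [0.36 0.77 1.38] op 0.145 q [-0.38  0.5   1.76 -0.    0.88  1.05]
```

>>> move_arm(
  targets=[-1,0,0,0,1,-1,0,0,0,1.5,-1,0,0,0,1.5],
)

```text
clock: 14.0
eef_pos: [571.8, -229.0, 92.1]
tcp_rot: [3.14, -0.001, 0.115]
contact_force: [-4.0, 1.4, 12.7]
opening: 0.146
```

Run:
```python
from h import *
st(); shot("wrist","w8")
```

```text
14.0 [ 571.8 -229.    92.1] [ 3.1397e+00 -1.1000e-03  1.1450e-01] F [-4.   1.4 12.7] M [0.4  0.84 1.89] op 0.146 q [-0.38  0.5   1.76 -0.    0.88  1.07]
```

View pics/w8.png

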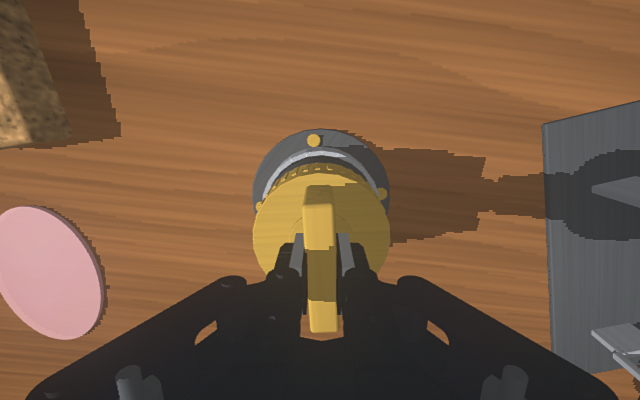

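Torque climbs steadily (0.57, 1.38, 1.89 N m) with no further sinking, so it is against the stop. I unload, open and retreat.

>>> move_arm(
  targets=[-1,0,0,-0.05,-1.5,-1,0,0,-0.1,-3,-1,0,0,-0.1,-3,1,0,0,-0.1,-3,1,0,0,-0.1,-3,1,0,0,-0.1,-3,1,0,0,-0.1,-3,1,0,0,-0.1,-3,1,0,0,-0.1,-3,1,0,0,-0.1,-3],
)

```text
clock: 15.05
eef_pos: [571.0, -228.5, 91.1]
tcp_rot: [-3.142, 0.0, 0.163]
contact_force: [0.2, 1.1, 0.0]
opening: 1.001
```

Run:
```python
from h import *
st()
```

```text
15.05 [ 571.  -228.5   91.1] [-3.1415  0.      0.1634] F [0.2 1.1 0. ] M [0.05 0.07 0.02] op 1.001 q [-0.38  0.5   1.76  0.    0.88  1.02]
```

>>> move_arm(
  targets=[1,0,0,-2,0,1,0,0,-5,0,1,0,0,-9,0,1,0,0,-13,0,1,-1,0,-17,0,1,-2,0,-18,0,1,-2,0,-18,0,1,-2,0,-18,0],
)

```text
clock: 15.85
eef_pos: [550.7, -231.5, 270.0]
tcp_rot: [-3.141, 0.001, 0.163]
contact_force: [1.2, -0.6, -0.3]
opening: 0.999
```

Run:
```python
from h import *
st(); f=shot("wrist","w9"); cv2.imwrite("pics/r9.png",np.hstack([cv2.resize(rect(f,87,572,-228.5),(400,400)),cv2.resize(rect(f,84+0,572,-228.5,240),(400,400))]))
for t in ["lid_grip"]:
  for m in r.mark_of(f,t): print(t,np.round(m["position"],1),round(m["conf"],2))
g=shot("scene","s9"); cv2.imwrite("pics/s9c.png",cv2.resize(g["img"][160:260,160:460],(800,267),interpolation=2))
for m in r.mark_of(g,"lid_grip"): print(np.round(m["position"],1),round(m["conf"],2))
```

```text
15.85 [ 550.7 -231.5  270. ] [-3.1408e+00  9.0000e-04  1.6320e-01] F [ 1.2 -0.6 -0.3] M [-0.02  0.02  0.  ] op 0.999 q [-0.4   0.28  1.65  0.    1.21  1.01]
lid_grip [426.9 153.1  53.5] 0.7
lid_grip [ 573.7 -230.8  107.9] 0.58
[447.2 278.3  52.3] 0.9
[ 569.3 -229.6  109.4] 0.78
[427.  151.   57.8] 0.67
```

View pics/r9.png

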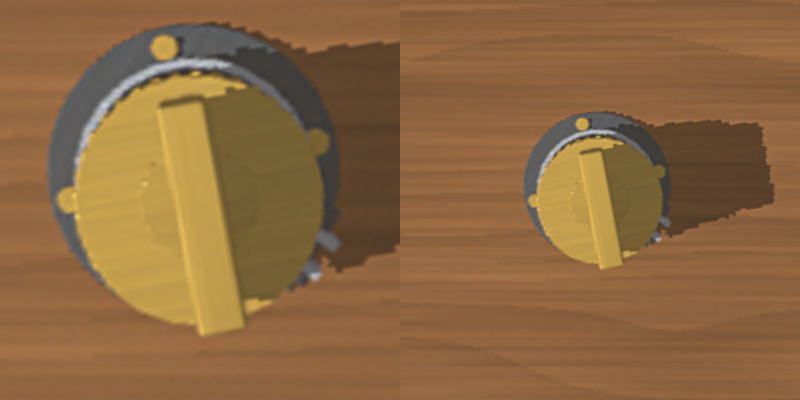

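View pics/s9c.png

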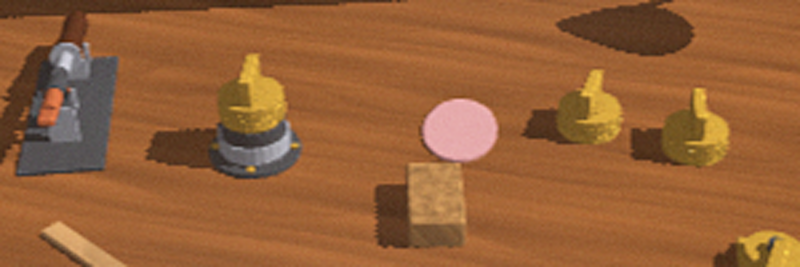

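Run:
```python
from h import *
print(r.sign_off()); st()
```

```text
the job is handed in; nothing more can be done
None
the job is handed in; nothing more can be done
```

The flux pot is closed and the job is handed in. I took the farthest of the three look-alike lids (top-view pixel 236,195) by its bar and set it level on the neck.

- **Dropping in:** the lid rode on the ridges, then came free on turning back, at a bar yaw of about 70°. It settled with the skirt edge at the start-gap height, 20.5 mm below the lip. I did not turn it further back to touch the back stop.
- **Screwing home:** I turned it clockwise about 60° with a light push, and it sank 4.8 mm. The tool height was then about 0.3 mm from the fully-home figure. Against the stop the torque rose 0.57, 1.38, 1.89 N m with no more sinking, below the 3 N m that would turn the pot in its ring.
- **Letting go:** I unloaded, opened the gripper and backed off with no contact force, at about 16 s.

**Last checks:** in the final wrist and scene pictures the lid looks level and centred on the pot. The bar is at about 9.4°, close to the 9° predicted for home. The grip point reads 108–109 mm high, against 108 for home. The other things look unmoved; I compared them by eye only, and the lead bender is only partly in that view.

No check failed. The position readings for the lid in those pictures differ by about 4 mm sideways, which is within their stated accuracy.

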